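Seat the light source's battery pack

ROBOT

A 6-joint arm with a two-finger parallel gripper is mounted at the origin on the work surface. World frame = base frame: x ahead of the robot, y to its left, z up, the work surface at z = 0. Lengths are in mm, angles in rad, forces in N, time in s.
With the tool pointing down it reaches from about 350 to 775 mm from the base axis. Payload 7.3 kg.
Tool frame: the origin (TCP) lies midway between the tips of the shut fingers; the grasp point (between the pads) lies 19 mm behind it (bot.hold_point_z is the distance from the TCP to the grasp point, in mm); z points along the fingers, y is the direction in which the jaws open and shut (so a half turn about z gives the same grasp; the last joint's range is limited). The gripper opens to 92 mm and grips with 3 to 60 N. Pads are 19 mm wide; open, the fingers measure 130 mm over their backs; the gripper's body (75 mm by 190 mm) begins 47 mm behind the grasp point.
Start: joints at [-1.317, 0.342, 1.524, -0, 1.275, -0.146], TCP at [204.371, -483.609, 226.741] pointing down, gripper open.
Joint ranges: [-2.53, 2.53], [-0.77, 2.02], [0.04, 2.7], [-1, 4.14], [0.28, 2.66], [-3.11, 3.11]. Speed limits (rad/s): [2.57, 2.57, 3.14, 3.14, 3.14, 3.14].

INTERFACE

Orientations are given as [roll, pitch, yaw] about the fixed x, y, z axes, in that order (R = Rz(yaw) Ry(pitch) Rx(roll)).
In Python, from plant import bot gives the robot as it stands.
- The arm moves only by the tool servo_tool, never from a script. Its argument "series" is a list of rows, each a list of 5 numbers: the opening, from 0 (shut) to 1 (fully open), then the shift along the tool's x, y, z each as a share of 50 mm, from -1 to 1, then the turn about the tool's z as a share of 90 degrees, from -1 to 1. In form: [[gripper, tx, ty, tz, spin], ...]. A call has 1 to 20 rows; each row shifts and turns the commanded pose from where the row before left it, along the tool's axes as they then stand; what a row does not reach is not made up. A row lasts 1/8 s, in which the tool goes at most 62.5 mm and 10.7 degrees, less where a joint would pass 70% of its speed; a pose out of reach is approached as far as the arm can. A call with a number of a shift or a turn outside -1 to 1 is refused whole. A call with a gripper value outside its range is refused whole. The fingers move at their own pace and stop on an object; the grip force is fixed at half the most. Time passes only in rows, so rows that do not move let the fingers close. It gives the time, the measured TCP pose, the force and the opening at its end, in the units of the state.
- bot.get_obs(): the state, without advancing time (a new reading comes with each control period).
- bot.capture(name): name is "scene" or "top" or "wrist"; returns the picture (384x512x3 uint8, red, green, blue); there is no depth.
- bot.camera_model(name): a dict with "mtx" (3x3 intrinsics, pixels), "world_from_camera" (4x4, takes a point from camera to world coordinates). Camera axes: x right, y up, looking along -z (the intrinsics and any distortion apply to the point x, -y, -z); pixel columns grow to the right and rows downward; lengths in mm; the calibration is good to about 2 mm. A picture is of the moment at which its call begins: read the wrist's pose just before it. camera_model takes no time and is no camera call; for the wrist camera it gives the pose at the moment of the call.
- bot.close_job(): hands the job in, once; it reports no verdict.
Trained networks look in the newest picture that a camera, given by its name, has taken for a name from the list of things; names that differ only in an ending like _2 or _b are one class to them, and where a whole thing is asked for, a point or a joint stands for the part that bears it (a point fixed in the world has none). Each returns a list of dicts, best first, with "p" (0 to 1); they miss things now and then, are a little off and sometimes report something else, mostly with a low value. They report only what shows in the picture. A call takes as long as a camera call. They do not tell look-alikes from the thing itself.
- bot.outline_of(camera, label): "mask" (384x512 bool, what is visible of it).
- bot.pinpoint(camera, label): "point" ([x, y, z] in mm, in the coordinates of the camera as it stood for that picture, good to about 4 mm: a listed point, or the origin of a listed thing).
The state is a dict: "time": time; "joint_positions": joint angles; "dq": joint speeds; "tau": joint torques, N m; "tool_pos": TCP position; "tcp_rot": TCP orientation; "contact_force": force on the tool from outside, world axes, zero at the start; "moment": the same for the moment, N m; "grip_width": finger opening in mm.
Only numpy, scipy, OpenCV 4.12 (cv2) and the standard library are available. Lean on these libraries where they do the work, as an engineer would, in place of code of your own. Each camera call takes 0.05 s, during which the arm holds its last target.

TASK

The battery pack of the portable light source was only dropped loosely into its bay and is sitting tail-up on the rim. Slide it forward until its toe goes in under the lip of the bay, then press its tail down until the spring catch snaps over it and the pack lies flush with the top of the housing. Leave the other things on the table where they are.

Things in the scene. Friction and masses are not known exactly. Their poses are not given: they have to be found in the camera images.
- light_source: Portable microscope light source: fixed light grey metal housing 230 mm long (its x -140 to +90), 180 wide, flat top (deck) 95 above the table. Origin at table level below the middle of its battery bay; +x towards its dark front panel (port, knob, switch), the lip end; z up. Behind the bay (x -140 to -61.5) the deck is flat, but for the catch's thumb pad, 1.2 high.
- pack: Loose black battery pack, about 0.3 kg, 120 mm long, 64 wide, 26 high; origin: centre of underside, +x to its toe, +z through its top. Full-height top from x -52 to +45; five cross ribs on it, x -48 to -22, mark where to press. Starts pitched 14 to 18 degrees, toe down, leaning on the bay's rear rim; slides when its tail is pushed with 1 to 3 N. Seated: level, top level with the deck.
- pack_toe (a point): Middle of the lower edge of the toe end face (pack x +60, z 0 mm). The toe is a tongue 17 high, 15 long that goes under the lip. It starts on the bay floor, 17 to 36 short of the bay's front wall.
- pack_tail (a point): Middle of the lower edge of the tail end face (pack x -60, z 0 mm). The tail is a ledge 12 high, 8 long, for the catch. It starts out over the rear deck, 4 to 12 above it. With the toe pushed up to the front wall it drops part-way and rests on the catch's bevel.
- lip_edge (a point): Middle of the upper edge of the lip (light source x +52.5, height 95 mm). The lip is the deck's 4.5 thick overhang, reaching 9 back over the +x end of the bay, with 21.5 free height below it; the bay's front wall is 9 further in.
- bay_floor (a point): Middle of the battery bay's floor, 69 mm above the table, axes as the light source. The bay is an open pocket in the deck, 26 deep, x -61.5 to +61.5, y -33.5 to +33.5.
- catch (a joint): Spring catch, 26 mm wide, mid rear wall of the bay (light source x -61.5). 0: sprung out, tip 6 into the bay, its flat underside 13 above the bay floor; grows (m, to 0.008) as it is pushed back. Bevelled above: it yields as the tail is pressed down with 3 to 10 N; the tail can hang half-way on it until pressed right down, when it springs out over the tail ledge.
- lens_mount: Bystander: lens in a round mount on a short post and a plate 50 x 75, 104 mm high; origin at the centre of its underside.
- dish: Bystander: clear closed sample dish, 94 across, 19 mm high; origin at the centre of its underside.
- lens_tube: Bystander: black lens tube standing on end, 31 across, 40 mm high; origin at the centre of its underside.
Things that resemble listed ones, but are neither listed nor needed, are in the scene too. Of the things like the pack, leave any that is blue or yellow; of the rest the larger one is meant.

How it is judged:
By the outcome, as a careful person would: the job done as asked, in the order asked, and still so for the second after the job is handed in, with the robot touching nothing.
It also fails if it takes over 40 s, if anything falls off the work surface, if the arm or the gripper's body presses on something with over 40 N, if the wrist force passes 120 N, or if a joint passes its speed limit or range.

## Working session

There is one attempt and no reset: what is moved stays moved. The work goes in short steps, Python scripts to look and compute and a tool call to move; the robot and the scene stay as the last step left them, time stands still between calls to the robot, and variables do not carry over. Pictures are saved under pics/ and viewed, and the job is handed in when it is done.

Besides the shell and the picture viewer there is one more tool, called after "Emit:" as name([rows], argument=value, ...), one row to a line, values as JSON. servo_tool: Moves the arm, as the interface text tells. Shift numbers are shares of 50 mm and turn numbers shares of 90 degrees, none past 1 either way. Its arguments: {"type":"object","properties":{"series":{"type":"array"}},"required":["series"]}

```bash
ls; mkdir -p pics; python3 - <<'E'
from plant import bot
import cv2
o=bot.get_obs(); print(o)
for n in ("scene","top"):
    im=bot.capture(n); cv2.imwrite(f"pics/{n}0.png",im[:,:,::-1])
    m=bot.camera_model(n); print(n,m)
    for l in ("light_source","pack","pack_toe","pack_tail","lip_edge","bay_floor"):
        for d in bot.pinpoint(n,l)[:4]:
            import numpy as np
            p=m["world_from_camera"]@np.r_[d["point"],1]; print(l,round(d["p"],2),p[:3].round(1))
E
```

```text
pics
{'time': 0.0, 'joint_positions': array([-1.31702349e+00,  3.42744914e-01,  1.52501892e+00, -5.09958810e-05,
        1.27539667e+00, -1.45966783e-01]), 'dq': array([ 0.00013512,  0.00049907, -0.00087913, -0.00222965, -0.00163029,
       -0.0002726 ]), 'tau': array([-1.67257822e-03, -4.31255865e+01, -2.44218671e+01,  7.18111242e-02,
        5.61797374e-02, -9.93968547e-05]), 'tool_pos': array([ 204.23678768, -483.19973258,  226.03278472]), 'tcp_rot': array([-3.14003438e+00, -1.79797355e-04,  3.99754367e-01]), 'contact_force': array([ 0.68166382,  0.07957727, -0.18779245]), 'moment': array([ 0.00210888,  0.04976778, -0.00860476]), 'grip_width': 91.86320790245355}
scene {'mtx': array([[352.66811153,   0.        , 250.43258328],
       [  0.        , 352.66811153, 190.09560457],
       [  0.        ,   0.        ,   1.        ]]), 'world_from_camera': array([[ 1.43241792e-03, -6.91156416e-01,  7.22703782e-01,
         1.11815178e+03],
       [ 9.99931272e-01, -7.41954494e-03, -9.07755808e-03,
         6.39846642e+01],
       [ 1.16361457e-02,  7.22667115e-01,  6.91098286e-01,
       
[... 952 characters left out ...]
  6.73110260e+01],
       [ 1.23724184e-02,  1.58633868e-01,  9.87259955e-01,
         7.53269629e+02],
       [ 0.00000000e+00,  0.00000000e+00,  0.00000000e+00,
         1.00000000e+00]])}
light_source 0.62 [616.7  48.8  -1.4]
pack 0.82 [349.3 114.8  -2.5]
pack 0.71 [616.6  48.7  -2.7]
pack 0.6 [ 561.3 -176.8   -1.3]
pack 0.6 [347.4 -94.2  -4.5]
pack_toe 0.9 [650.8  63.3  69.7]
pack_toe 0.89 [ 606.8 -178.4   -3.6]
pack_toe 0.86 [308.2 -47.8   3. ]
pack_toe 0.86 [360.1  74.   -3. ]
pack_tail 0.84 [ 380.  -143.2   -4.5]
pack_tail 0.83 [ 521.3 -167.7   -2.1]
pack_tail 0.8 [543.   25.4  97.3]
pack_tail 0.61 [341.  153.   -3.1]
lip_edge 0.65 [586.  230.1  -3.5]
lip_edge 0.57 [673.3  62.2  93.4]
```

View pics/scene0.png

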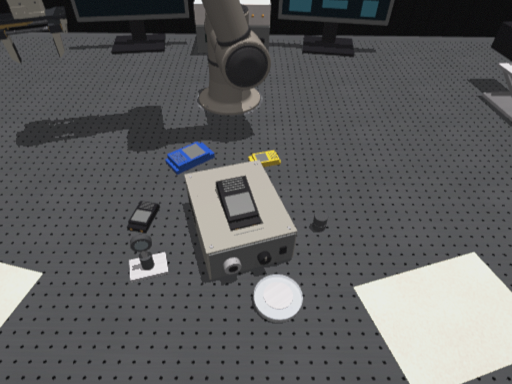

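View pics/top0.png

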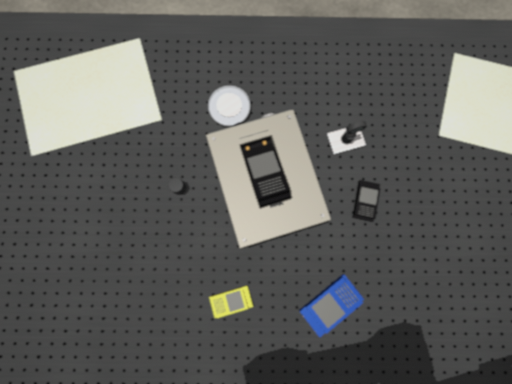

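```bash
python3 - <<'E'
import cv2
a=cv2.imread("pics/scene0.png");b=cv2.imread("pics/top0.png")
cv2.imwrite("pics/crop_s.png",cv2.resize(a[100:300,130:390],None,fx=3,fy=3,interpolation=3))
cv2.imwrite("pics/crop_t.png",cv2.resize(b[0:200,170:370],None,fx=3,fy=3,interpolation=3))
E
```

```text
(no output)
```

View crops.

The pack could be any of four things in the top view: black in the bay (265,172), small black (367,200), blue (333,305) or yellow (231,302). The larger black one, in the bay, is meant. I'll check it in a close crop.

View pics/crop_s.png

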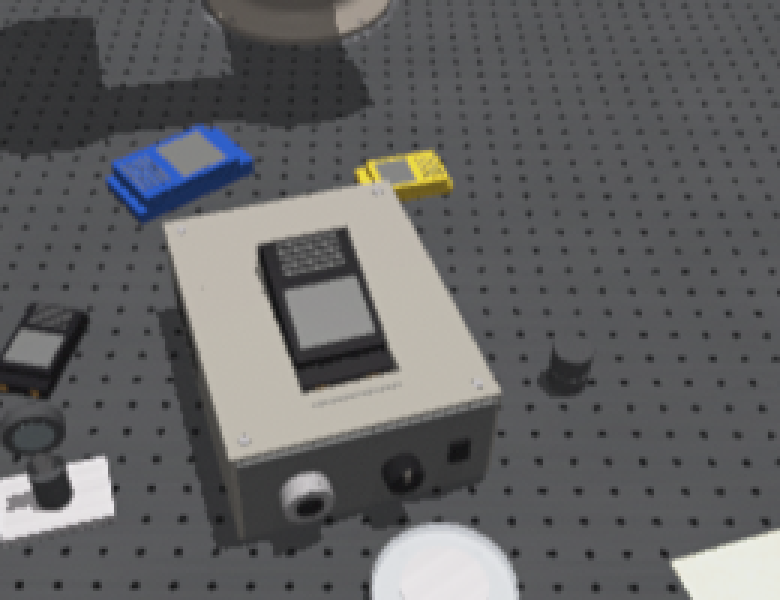

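View pics/crop_t.png

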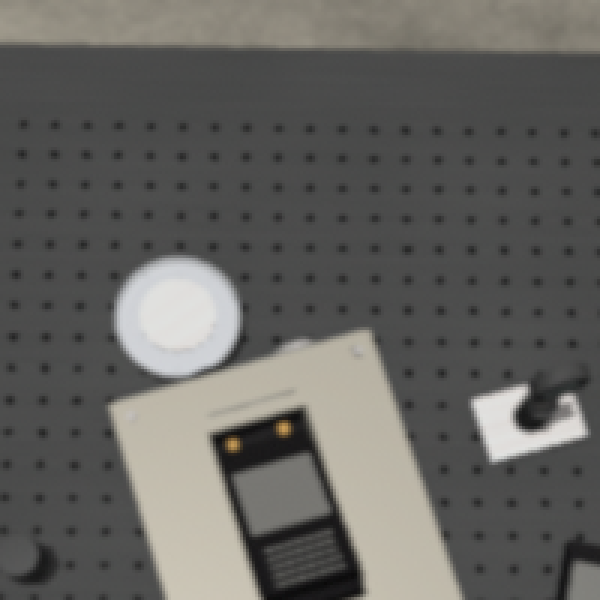

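```bash
cat > h.py <<'E'
import numpy as np,cv2
from plant import bot
def ray(n,uv,z):
    m=bot.camera_model(n);K=m["mtx"];T=m["world_from_camera"]
    uv=np.atleast_2d(uv).astype(float)
    d=np.c_[(uv[:,0]-K[0,2])/K[0,0],-(uv[:,1]-K[1,2])/K[1,1],-np.ones(len(uv))]@T[:3,:3].T
    return T[:3,3]+d*((z-T[2,3])/d[:,2:])
def proj(n,P):
    m=bot.camera_model(n);K=m["mtx"];T=np.linalg.inv(m["world_from_camera"])
    p=np.atleast_2d(P)@T[:3,:3].T+T[:3,3]
    return np.c_[K[0,0]*p[:,0]/-p[:,2]+K[0,2],K[1,1]*p[:,1]/p[:,2]+K[1,2]]
E
python3 - <<'E'
from h import *
for n,box in (("top",(100,255,195,340)),("scene",(150,260,170,300))):
    im=cv2.imread(f"pics/{n}0.png")
    g=im.min(2); 
    r0,r1,c0,c1=box
    m=np.zeros_like(g);m[r0:r1,c0:c1]=(g[r0:r1,c0:c1]>115)
    m=cv2.morphologyEx(m,cv2.MORPH_OPEN,np.ones((5,5)))
    cs,_=cv2.findContours(m,cv2.RETR_EXTERNAL,cv2.CHAIN_APPROX_NONE)
    c=max(cs,key=cv2.contourArea)[:,0]
    P=ray(n,c,95)[:,:2].astype(np.float32)
    r=cv2.minAreaRect(P);print(n,r);print(cv2.approxPolyDP(c.reshape(-1,1,2),6,True)[:,0].tolist(), cv2.boxPoints(r).round(1).tolist())
E
```

```text
top ((626.7672119140625, 52.06365203857422), (297.971923828125, 181.7534942626953), 17.85117530822754)
[[208, 100], [212, 118], [233, 126], [207, 140], [239, 246], [329, 219], [293, 110], [234, 126], [249, 100]] [[457.1000061035156, 92.9000015258789], [512.7999877929688, -80.0999984741211], [796.4000244140625, 11.199999809265137], [740.7000122070312, 184.1999969482422]]
scene ((582.1297607421875, 46.99256896972656), (250.87347412109375, 201.87147521972656), 17.666366577148438)
[[265, 154], [185, 174], [206, 252], [295, 231], [260, 163]] [[432.0, 105.0999984741211], [493.20001220703125, -87.19999694824219], [732.2999877929688, -11.100000381469727], [671.0, 181.1999969482422]]
```

```bash
python3 - <<'E'
from h import *
from scipy.optimize import least_squares
L=np.array([[-140,-90],[-140,90],[90,90],[90,-90]],float)
S=np.array([[184.3,174.7],[260.5,161.5],[296.5,234],[208.3,253]])
T=np.array([[329.5,219.5],[240.5,246.5],[207,135],[293,111.5]])
# subpixel refine by corner
def W(p):
    c,s=np.cos(p[2]),np.sin(p[2]);return np.c_[L@np.array([[c,s],[-s,c]])+p[:2],np.full(4,95.)]
for name,ns in (("s",["scene"]),("t",["top"]),("both",["scene","top"])):
    f=lambda p:np.concatenate([(proj(n,W(p))-(S if n=="scene" else T)).ravel() for n in ns])
    r=least_squares(f,[620,48,.3]);print(name,r.x.round(3),np.degrees(r.x[2]),r.fun.round(1))
E
```

```text
s [6.22566e+02 5.00370e+01 2.99000e-01] 17.108155756753376 [ 0.9 -0.  -0.1 -0.9  1.4 -1.4 -1.9  1.6]
t [6.17841e+02 4.82580e+01 3.04000e-01] 17.44219207235369 [ 1.2  0.5 -1.   1.5 -0.7 -0.5  0.5 -1.9]
both [6.19416e+02 4.90340e+01 3.02000e-01] 17.322990158281034 [ 0.4 -0.8 -0.8 -1.8  0.8 -2.9 -2.1  0.3  0.6 -0.2 -1.6  0.6 -1.  -1.4
  0.2 -2.5]
```

The crop shows the large black pack pitched in the bay, with its toe (orange contacts) near the lip and its ribs at the tail. My deck fit puts the light source at about (619.5, 48.5) with yaw 0.302. The toe is about 25 mm short of the wall and the tail at local x of about -81. Next I shut the fingers, align the yaw and go behind the tail, staying high.

Emit:
servo_tool([
  [0,0,0,0,0.062],
  [0,0.6,-0.5,0,0],
  [0,0.6,-0.5,0,0],
  [0,0.6,-0.5,0,0],
  [0,0.6,-0.5,0,0],
  [0,0.6,-0.5,0,0],
  [0,0.6,-0.5,0,0],
  [0,0.6,-0.5,0,0],
  [0,0.6,-0.5,0,0],
  [0,0.6,-0.5,0,0],
  [0,0.6,-0.5,0,0],
  [0,0.6,-0.5,0,0],
  [0,0.6,-0.5,0,0],
  [0,0.6,-0.5,0,0],
  [0,0.5,-0.5,0,0],
  [0,0.1,-0.5,0,0],
  [0,0,0,0,0],
])

```text
time: 2.82
tool_pos: [493.5, 0.7, 226.7]
tcp_rot: [-3.142, 0.0, 0.305]
contact_force: [0.1, 0.2, -0.7]
grip_width: 0.3
```

```bash
cat > m.py <<'E'
from h import *
import sys
tag=sys.argv[1]
O=np.array([619.5,48.5,0]);a=.302
def loc(p): 
    d=np.asarray(p)-O;return np.array([d[0]*np.cos(a)+d[1]*np.sin(a),-d[0]*np.sin(a)+d[1]*np.cos(a),d[2]]).round(1)
o=bot.get_obs();print(o["time"],"tcp loc",loc(o["tool_pos"]),"yaw",o["tcp_rot"].round(3),o["contact_force"].round(1),o["grip_width"])
for n in sys.argv[2:]:
    M=bot.camera_model(n)["world_from_camera"];im=bot.capture(n)
    cv2.imwrite(f"pics/{n}_{tag}.png",im[:,:,::-1])
    for l in ("pack_toe","pack_tail","lip_edge","bay_floor","light_source"):
        for d in bot.pinpoint(n,l)[:4]:
            p=loc((M@np.r_[d["point"],1])[:3])
            if abs(p[0])<120 and abs(p[1])<60: print(n,l,round(d["p"],2),p)
E
python3 m.py 1 wrist top scene
```

```text
2.825 tcp loc [-134.5   -8.1  226.7] yaw [-3.142  0.     0.305] [ 0.1  0.2 -0.7] 0.2697509601805374
wrist pack_tail 0.69 [-78.7   5.9  99. ]
top pack_toe 0.62 [33.6  3.  69.6]
top lip_edge 0.64 [53.  -1.7 92.2]
top bay_floor 0.53 [-3.6  1.5 -1.5]
top light_source 0.64 [-0.   3.3  1. ]
scene pack_tail 0.97 [-77.6   1.1 102.6]
scene lip_edge 0.77 [53.5 -2.2 95.7]
scene light_source 0.64 [-0.8  1.5  1.7]
```

```bash
python3 - <<'E'
import cv2
a=cv2.imread("pics/scene_1.png")
cv2.imwrite("pics/crop_s1.png",cv2.resize(a[100:300,130:390],None,fx=3,fy=3,interpolation=3))
E
```

```text
(no output)
```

View pics/wrist_1.png

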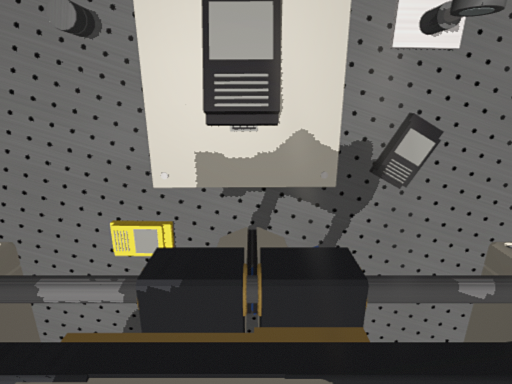

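View pics/crop_s1.png

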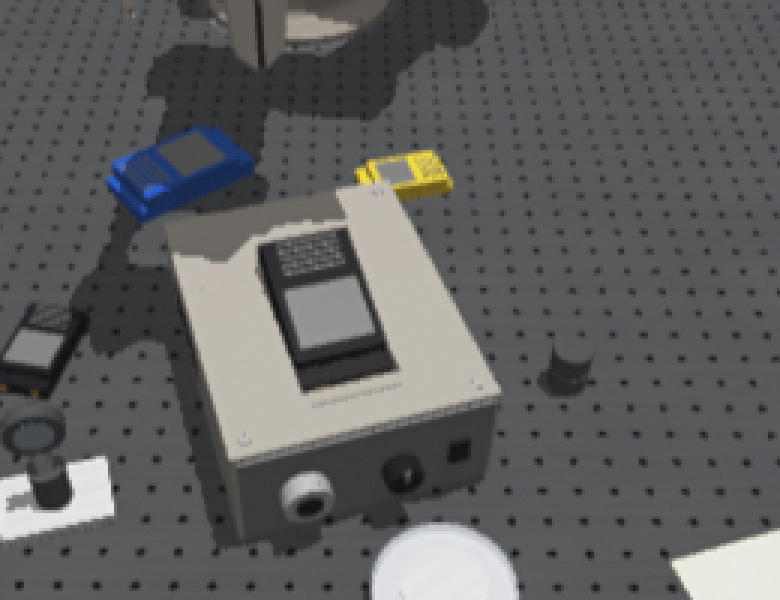

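The wrist view shows the housing's rear corners at (153,187) and (331,186), the pack's tail end from (205,123) to (278,125), and the deck clear behind it. I'll check these numbers.

```bash
python3 - <<'E'
from h import *
O=np.array([619.5,48.5,0]);a=.302
def loc(p): 
    d=np.asarray(p)-O;return np.array([d[0]*np.cos(a)+d[1]*np.sin(a),-d[0]*np.sin(a)+d[1]*np.cos(a),d[2]]).round(1)
for uv,z in (((153,187),95),((331,186.5),95),((205,123),100),((278,125),100),((205,112),111),((280,113),111),((258,128),96)): print(uv,loc(ray("wrist",uv,z)[0]))
E
```

```text
(153, 187) [-141.    88.6   95. ]
(331, 186.5) [-140.4  -87.7   95. ]
(205, 123) [-78.4  33.5 100. ]
(278, 125) [-80.1 -33.2 100. ]
(205, 112) [-68.   31.4 111. ]
(280, 113) [-68.8 -33.7 111. ]
(258, 128) [-83.3 -15.   96. ]
```

The frame agrees to within about 1 mm. The tail is at x of about -79 and z of about 100. I descend behind it.

Emit:
servo_tool([
  [0,0.72,-0.16,0,0.02],
  [0,0,0,0.8,0],
  [0,0,0,0.8,0],
  [0,0,0,0.5,0],
  [0,0,0,0.3,0],
  [0,0,0,0.1,0],
  [0,0,0,0,0],
])

```text
time: 4.6
tool_pos: [526.0, 17.8, 102.2]
tcp_rot: [3.141, -0.001, 0.271]
contact_force: [0.9, -0.1, 0.1]
grip_width: 0.6
```

```bash
python3 m.py 2 wrist scene
```

```text
4.6 tcp loc [-98.4  -1.5 102.2] yaw [ 3.141e+00 -1.000e-03  2.710e-01] [ 0.9 -0.1  0.1] 0.6098002328187738
wrist pack_tail 0.92 [-80.9   0.5 100.3]
scene pack_toe 0.82 [36.1  3.6 65.7]
scene pack_tail 0.78 [-80.2   0.3  98.8]
scene lip_edge 0.73 [51.3 -1.7 97.5]
scene light_source 0.84 [0.2 2.5 1.1]
```

Emit:
servo_tool([
  [0,0.1,-0.02,0.06,-0.02],
  [0,0,0,0,0],
])

```text
time: 5.45
tool_pos: [530.4, 20.3, 98.4]
tcp_rot: [-3.142, 0.0, 0.303]
contact_force: [0.2, -0.7, -0.7]
grip_width: 0.4
```

View pics/wrist_2.png

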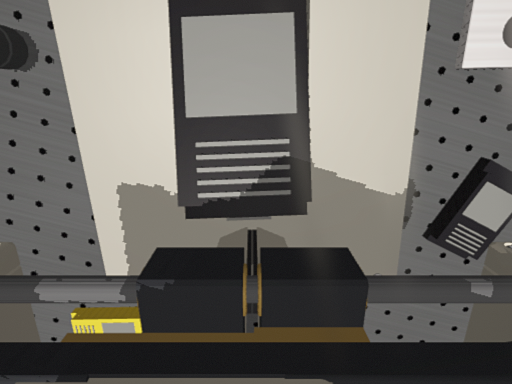

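The fingers stand centred behind the tail (tail edge about (247,215), fingers at column 252). I start pushing gently.

Emit:
servo_tool([
  [0,0.08,0,0,0],
  [0,0.08,0,0,0],
  [0,0.08,0,0,0],
  [0,0.08,0,0,0],
  [0,0.04,0,0,0],
])

```text
time: 6.08
tool_pos: [547.6, 25.5, 98.7]
tcp_rot: [3.141, 0.0, 0.302]
contact_force: [-2.0, -0.5, -0.4]
grip_width: 0.5
```

```bash
python3 m.py 3 wrist scene
```

```text
6.075 tcp loc [-75.5  -0.5  98.7] yaw [3.141 0.    0.302] [-2.  -0.5 -0.4] 0.537492502997016
wrist pack_toe 0.65 [53.6 -0.4 69. ]
wrist pack_tail 0.56 [-65.5   2.9  95.9]
wrist lip_edge 0.17 [51.9  0.7 68.4]
scene pack_toe 0.73 [54.6  4.8 66.2]
scene pack_tail 0.89 [-67.8   0.1  97.2]
scene lip_edge 0.61 [54.  -2.4 93.8]
scene light_source 0.77 [-2.  -1.6  1.4]
```

Emit:
servo_tool([
  [0,0.05,0,0,0],
  [0,0.05,0,0,0],
  [0,0.03,0,0,0],
  [0,0,0,0,0],
])

```text
time: 7.18
tool_pos: [553.7, 27.5, 98.6]
tcp_rot: [3.142, -0.0, 0.303]
contact_force: [-0.6, -0.6, -0.5]
grip_width: 0.3
```

```bash
python3 m.py 4 wrist scene
```

```text
7.175 tcp loc [-69.1  -0.5  98.6] yaw [ 3.142 -0.     0.303] [-0.6 -0.6 -0.5] 0.335495951122243
wrist pack_toe 0.94 [57.2  1.6 70.2]
wrist pack_tail 0.27 [ 2.7  2.1 81.2]
wrist lip_edge 0.91 [52.6  0.  96.4]
wrist lip_edge 0.33 [-59.9   3.   89.1]
scene pack_toe 0.77 [58.3  3.1 66.8]
scene pack_tail 0.92 [-62.7  -2.9  91. ]
scene lip_edge 0.57 [51.3 -2.3 94. ]
scene light_source 0.6 [ 3.5 -0.4  1.6]
```

```bash
python3 - <<'E'
import cv2
a=cv2.imread("pics/scene_4.png")
cv2.imwrite("pics/crop_s4.png",cv2.resize(a[140:270,170:310],None,fx=4,fy=4,interpolation=3))
E
```

```text
(no output)
```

View pics/crop_s4.png

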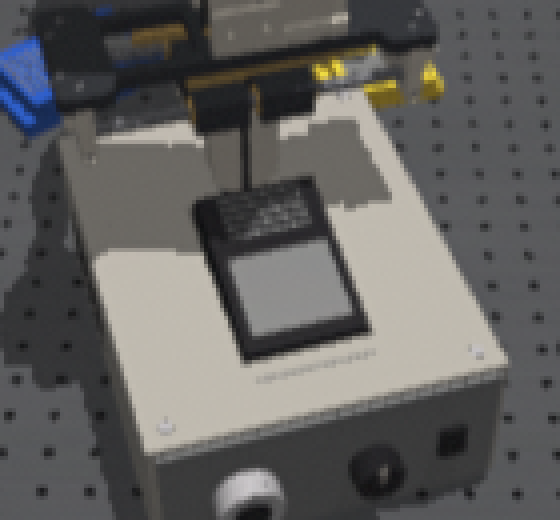

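View pics/wrist_4.png

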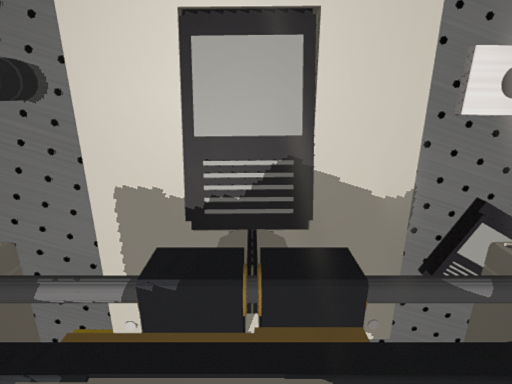

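The toe tongue is now hidden under the lip and the tail has dropped part-way. I nudge a little further to confirm the wall contact.

Emit:
servo_tool([
  [0,0.03,0,0,0],
  [0,0.02,0,0,0],
  [0,0,0,0,0],
])

```text
time: 8.15
tool_pos: [554.2, 27.8, 98.2]
tcp_rot: [-3.141, 0.004, 0.303]
contact_force: [-5.8, -1.7, 1.8]
grip_width: 0.3
```

The nudge met 6 N with almost no travel, so the toe is at the wall. I back off, rise and move over the ribs.

Emit:
servo_tool([
  [0,-0.2,0,0,0],
  [0,0,0,-0.6,0],
  [0,0.4,0,0,0],
  [0,0.35,0,0,0],
  [0,0,0,0,0],
])

```text
time: 8.78
tool_pos: [582.8, 36.5, 128.7]
tcp_rot: [3.141, -0.001, 0.303]
contact_force: [-0.4, -0.3, -1.3]
grip_width: 0.4
```

```bash
python3 m.py 5 wrist scene;  python3 - <<'E'
import cv2
a=cv2.imread("pics/scene_5.png")
cv2.imwrite("pics/crop_s5.png",cv2.resize(a[140:270,170:310],None,fx=4,fy=4,interpolation=3))
E
```

```text
8.775 tcp loc [-38.6  -0.6 128.7] yaw [ 3.141e+00 -1.000e-03  3.030e-01] [-0.4 -0.3 -1.3] 0.3656294199219704
wrist pack_toe 0.73 [57.2  2.6 67.3]
wrist lip_edge 0.56 [50.   1.3 94.2]
wrist lip_edge 0.17 [ 1.1  2.6 83.9]
scene pack_toe 0.94 [58.8  1.2 68.3]
scene pack_tail 0.86 [-59.   -0.3  92.4]
scene lip_edge 0.81 [50.2  0.2 96.2]
scene light_source 0.9 [-0.7  0.6  1.4]
```

View pics/crop_s5.png

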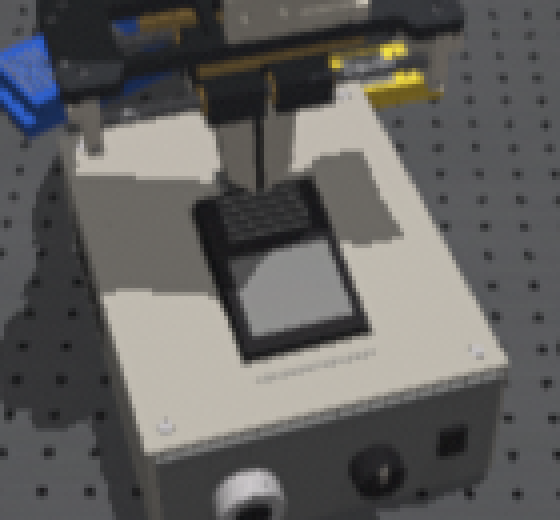

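The fingers are over the ribs. I press down, slowly near contact.

Emit:
servo_tool([
  [0,0,0,0.2,0],
  [0,0,0,0.15,0],
  [0,0,0,0.06,0],
  [0,0,0,0.06,0],
  [0,0,0,0.06,0],
  [0,0,0,0,0],
])

```text
time: 10.12
tool_pos: [582.1, 36.4, 101.6]
tcp_rot: [-3.141, 0.001, 0.302]
contact_force: [-0.8, -0.3, -0.9]
grip_width: 0.5
```

Emit:
servo_tool([
  [0,0,0,0.04,0],
  [0,0,0,0.04,0],
  [0,0,0,0,0],
])

```text
time: 10.5
tool_pos: [582.2, 36.4, 98.0]
tcp_rot: [-3.142, 0.0, 0.302]
contact_force: [-0.2, -0.7, 0.7]
grip_width: 0.5
```

```bash
python3 m.py 6 wrist scene;  python3 - <<'E'
import cv2
a=cv2.imread("pics/scene_6.png")
cv2.imwrite("pics/crop_s6.png",cv2.resize(a[140:270,170:310],None,fx=4,fy=4,interpolation=3))
E
```

```text
10.5 tcp loc [-39.2  -0.5  98. ] yaw [-3.142  0.     0.302] [-0.2 -0.7  0.7] 0.45185599464677323
wrist pack_toe 0.59 [64.6  2.5 67.7]
wrist lip_edge 0.88 [52.4 -1.1 93.8]
scene pack_toe 0.75 [63.5  3.7 66.3]
scene pack_tail 0.9 [-59.5   1.4  73. ]
scene lip_edge 0.57 [49.9 -0.  95.7]
scene light_source 0.77 [2.6 1.1 1.9]
```

View pics/crop_s6.png

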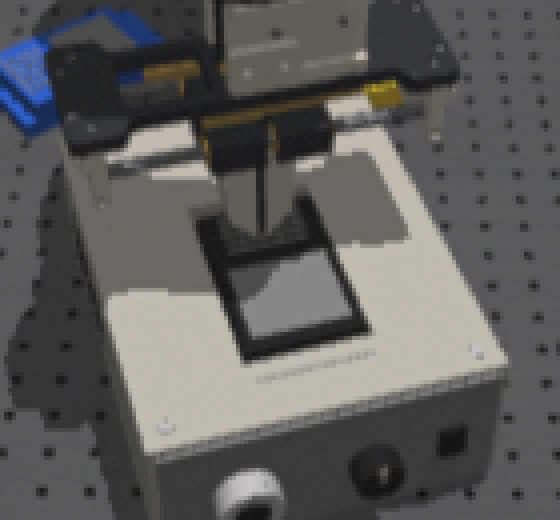

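The tail seems nearly flush already (tail point at about 73). I keep pressing until there is firm resistance.

Emit:
servo_tool([
  [0,0,0,0.03,0],
  [0,0,0,0.03,0],
  [0,0,0,0,0],
])

```text
time: 11.48
tool_pos: [582.2, 36.3, 95.3]
tcp_rot: [3.141, -0.0, 0.302]
contact_force: [-0.9, -0.3, 1.7]
grip_width: 0.2
```

Emit:
servo_tool([
  [0,0,0,0.03,0],
  [0,0,0,0.03,0],
  [0,0,0,0.02,0],
  [0,0,0,0,0],
])

```text
time: 11.98
tool_pos: [582.3, 36.4, 95.1]
tcp_rot: [3.14, -0.002, 0.303]
contact_force: [-10.7, -0.2, 27.9]
grip_width: 0.4
```

It holds solid at z = 95.1 with 28 N. I lift clear and inspect.

Emit:
servo_tool([
  [0,0,0,-0.5,0],
  [0,0,0,-1,0],
  [0,-1,0,-1,0],
  [0,-1,0,-0.3,0],
  [0,-0.2,0,0,0],
  [0,0,0,0,0],
])

```text
time: 12.72
tool_pos: [482.8, 5.2, 225.3]
tcp_rot: [3.141, -0.001, 0.302]
contact_force: [0.8, -0.9, -0.3]
grip_width: 0.4
```

```bash
python3 m.py 7 wrist top scene;  python3 - <<'E'
import cv2
a=cv2.imread("pics/scene_7.png")
cv2.imwrite("pics/crop_s7.png",cv2.resize(a[140:270,170:310],None,fx=4,fy=4,interpolation=3))
a=cv2.imread("pics/wrist_7.png")
cv2.imwrite("pics/crop_w7.png",cv2.resize(a[0:200,140:340],None,fx=3,fy=3,interpolation=3))
E
```

```text
12.725 tcp loc [-143.4   -0.7  225.3] yaw [ 3.141e+00 -1.000e-03  3.020e-01] [ 0.8 -0.9 -0.3] 0.43446570854249655
wrist pack_tail 0.94 [-56.6   2.5  68.1]
top pack_toe 0.66 [61.4  2.8 69.7]
top lip_edge 0.71 [58.3  1.5 93.8]
scene pack_toe 0.86 [62.9  0.5 68.2]
scene pack_tail 0.7 [-60.8   0.4  72.4]
scene lip_edge 0.77 [53.2 -0.9 96. ]
scene light_source 0.6 [-0.6 -0.9  3.8]
```

View pics/crop_s7.png

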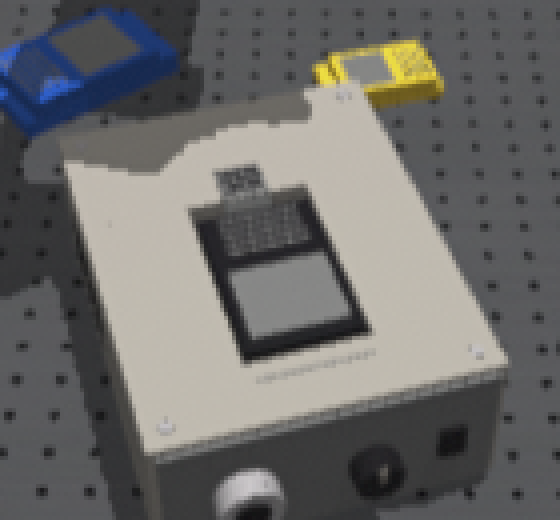

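View pics/crop_w7.png

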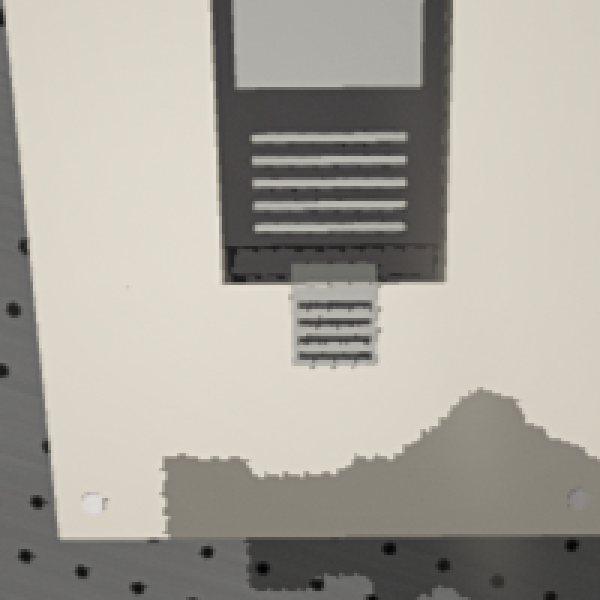

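The wrist crop shows the pack level, with the catch's tongue out over the tail ledge (tip at crop (335,263), bay rim at row 282). I'll check the tip's reach numerically, compare the bystanders, then hand in.

```bash
python3 - <<'E'
from h import *
O=np.array([619.5,48.5,0]);a=.302
def loc(p): 
    d=np.asarray(p)-O;return np.array([d[0]*np.cos(a)+d[1]*np.sin(a),-d[0]*np.sin(a)+d[1]*np.cos(a),d[2]]).round(1)
for uv,z in (((251.5,87.7),85),((251.5,87.7),90),((230,94.2),95)): print(loc(ray("wrist",uv,z)[0]))
p=cv2.imread("pics/top0.png").astype(int);q=cv2.imread("pics/top_7.png").astype(int)
for n,(c,r) in dict(dish=(229,105),lens=(347,138),tube=(178,187),small=(367,200)).items():
    s=np.s_[r-22:r+22,c-22:c+22];print(n,np.abs(p[s]-q[s]).mean().round(1))
E
```

```text
[-56.3  -0.1  85. ]
[-56.3  -0.1  90. ]
[-62.   19.2  95. ]
dish 7.5
lens 43.0
tube 3.8
small 68.6
```

View pics/top_7.png

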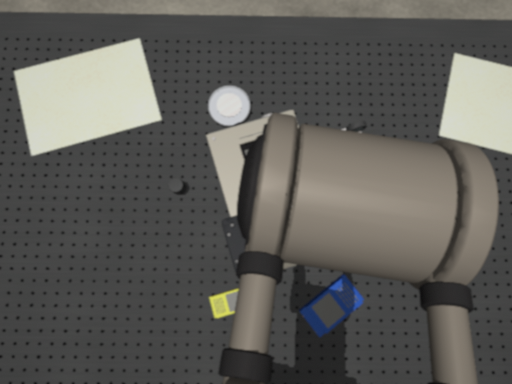

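View pics/scene_7.png

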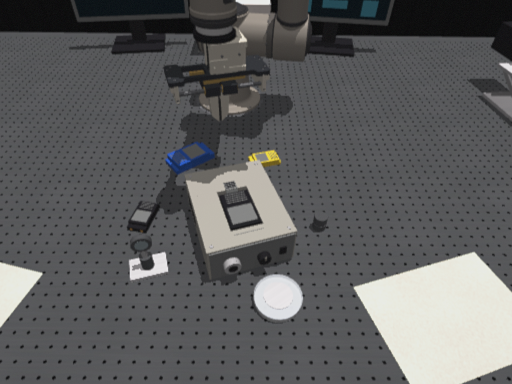

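The arm just hides those two from the top camera. In the scene view everything stands where it did (lens mount (148,262), small pack (144,215), dish (278,297), tube (320,221)).

```bash
python3 -c "
from plant import bot
print(bot.close_job())"
```

```text
the job is handed in; nothing more can be done
None
```

The pack is seated and the job is handed in. I pushed its tail forward until the toe met the front wall under the lip, then pressed on the ribs. The pack stopped solid at tip height 95.1 mm (deck 95) under 28 N. I then backed the arm well clear, finishing at about 12.9 s.

**Last checks:**
- **Flush:** In the wrist and scene pictures the pack lies level with the deck, and its toe tongue is hidden under the lip. The networks put the tail's lower edge at 68 to 72 mm (bay floor 69).
- **Catch:** It shows over the tail ledge, with its tip 5 to 6 mm into the bay, which is fully sprung out. I saw no clear force jump when it snapped, so this rests on the pictures.
- **Other things on the table:** My top-view comparison flagged the lens mount and the small black pack as changed. That was the arm hiding them from that camera; in the scene view everything is where it was.

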